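Seat the tube holder in the bench mixer's drive head

TASK

Fit the metal tube holder upright into the round cup on top of the bench mixer and turn and jiggle it lightly until its oblong foot drops into the oblong pocket in the cup's floor and it sits fully home; the drive stops at a different angle each time, so feel for it and do not force it. Let go of it, and leave the dropper bottle, sample cup and timer where they stand.

Things in the scene. Friction and masses are not known exactly. Their poses are not given: they have to be found in the camera images.
- holder: Loose aluminium tube holder, 65 mm tall, 0.1 to 0.2 kg, standing upright on its foot. From below: oblong foot 46 (x) x 24 (y) mm, 11 mm high; round collar, diameter 58 mm, from 11 to 20 mm; block 50 (x) x 30 (y) mm from 20 to 65 mm with two 12 mm tube wells side by side along x. Origin: centre of the foot's underside; z up. The same after a half turn about z.
- holder_grip (a point): Where to grip the holder: on its axis, 55 mm above its foot's underside (10 mm below its top); axes as the holder's. Grip across the block's 30 mm width (along y). Seated, the top 36 mm of the block stand above the cup's rim: keep fingertips above that.
- mixer: Bench mixer, does not move: white housing 120 (x) x 110 (y) mm, 50 mm high, control panel on its -x side; on it a round aluminium drive head of diameter 76 mm, up to 84 mm. Origin: centre of the underside; z up. The head holds a round cup, inner diameter 63 mm, 18 mm deep; in the cup's floor is a central oblong pocket 48.5 x 26.5 mm, 12 mm deep, for the holder's foot.
- cup (a point): Centre of the cup's floor on the head's axis, 66 mm above the mixer's underside; axes as the mixer's (not turned with the head). Seated, the holder's collar rests on this floor and its origin is 11 mm below this point; until foot and pocket line up within about 3 degrees and 1 mm, the foot stands on the floor, 11 mm too high.
- drive (a point): On the head's axis at the cup's rim, 84 mm above the mixer's underside; axes as the mixer's. The head has stopped at an angle that is not reported: the pocket's long side lies 10 to 75 degrees anticlockwise, seen from above, from the mixer's x axis. Stiff friction (0.5 N m) holds the head; light rubbing does not turn it.
- dropper: Bystander: small dropper bottle, 28 mm across, 73 mm tall; origin at the centre of its underside.
- sample_cup: Bystander: sample cup with a screw lid, 44 mm across, 76 mm tall; origin at the centre of its underside.
- timer: Bystander: small bench timer 32 x 64 x 62 mm; origin at the centre of its underside.
Mind the look-alikes: they are no part of the job. What is shaped like the mixer but pink or purple is not meant.

How it is judged:
By the outcome, as a careful person would: the job done as asked, in the order asked, and still so for the second after the job is handed in, with the robot touching nothing.
It also fails if it takes over 67 s, if anything falls off the work surface, if the arm or the gripper's body presses on something with over 40 N, if the wrist force passes 120 N, or if a joint passes its speed limit or range.

ROBOT

A 6-joint arm with a two-finger parallel gripper is mounted at the origin on the work surface; the furniture and walls round the work are solid. World frame = base frame: x ahead of the robot, y to its left, z up, the work surface at z = 0. Lengths are in m, angles in rad, forces in N, time in s.
With the tool pointing down it reaches from about 0.4 to 0.925 m from the base axis. Payload 3.4 kg.
Tool frame: the origin (TCP) lies at the very end of the fingers, on their centre line; the grasp point (between the pads) lies 19 mm behind it (manip.hold_point_z is the distance from the TCP to the grasp point, in m); z points along the fingers, y is the line along which they close (so a half turn about z gives the same grasp; the last joint's range is limited). The gripper opens to 85 mm and grips with 20 to 120 N. Pads are 22 mm wide; open, the fingers measure 114 mm over their backs; the gripper's body (76 mm by 85 mm) begins 54 mm behind the grasp point. The pads swing forward as they close: fully open they stand 13 mm farther back than shut.
Start: joints at [1.179, 0.307, 1.506, -0, 1.328, -0.073], TCP at [0.18, 0.546, 0.231] pointing down, gripper open.
Joint ranges: [-3.12, 3.12], [-1.05, 2.28], [0.14, 2.33], [-1.42, 4.57], [0.1, 2.73], [-2.68, 2.68]. Speed limits (rad/s): [2.57, 2.57, 3.14, 3.14, 3.14, 3.14].

INTERFACE

Orientations are given as a unit quaternion [w, x, y, z].
In Python, from rig import manip gives the robot as it stands.
- The arm moves only by the shell command python3 -m creep 'ROWS'. ROWS is JSON, a list of rows, each an object with "claw": the closure in counts, from 0 (fully open) to 255 (shut); "translation": the shift along the tool's x, y, z in m, a list of three; "yaw": the turn about the tool's z in degrees. In form: [{"claw": claw, "translation": [tx, ty, tz], "yaw": yaw}, ...]. A call has 1 to 5 rows; each row shifts and turns the commanded pose from where the row before left it, along the tool's axes as they then stand; what a row does not reach is not made up. A row lasts 1/8 s, in which the tool goes at most 62.5 mm and 10.7 degrees, less where a joint would pass 70% of its speed; a pose out of reach is approached as far as the arm can. A call is refused whole if a number of a shift passes 0.0625 or a number of a turn 10.7, either way. A call with a gripper value outside its range is refused whole. The fingers move at their own pace and stop on an object; the grip force is fixed at half the most. Time passes only in rows, so rows that do not move let the fingers close. It gives the time, the measured TCP pose, the force, the opening and the grip force at its end, in the units of the state.
- manip.observe(): the state, without advancing time (a new reading comes with each control period).
- manip.grab_frame(name): name is "side" or "top"; returns a dict with "image" (384x512x3 uint8, blue, green, red), "fx", "fy", "cx", "cy" (pixels), "extrinsics" (4x4, takes a point from camera to world coordinates). Camera axes: x right, y down, z forward; pixel columns grow to the right and rows downward; lengths in m; the calibration is good to about 2 mm. A picture is of the moment at which its call begins. There is no depth.
- manip.finish_job(): hands the job in; it is judged then, once.
The state is a dict: "clock": time; "joint_positions": joint angles; "qvel": joint speeds; "joint_efforts": joint torques, N m; "tool_pos": TCP position; "orientation": TCP orientation; "contact_force": force on the tool from outside, world axes, zero at the start; "moment": the same for the moment, N m; "grip_width": finger opening in m; "grip_force": force on a finger pad.
Only numpy, scipy, OpenCV 4.12 (cv2) and the standard library are available. Lean on these libraries where they do the work, as an engineer would, in place of code of your own. Each camera call takes 0.05 s, during which the arm holds its last target. There are 200 camera calls.

## Working session

There is one attempt and no reset: what is moved stays moved. The work goes in short steps, Python scripts to look and compute and a shell command to move; the robot and the scene stay as the last step left them, time stands still between calls to the robot, and variables do not carry over. Pictures are saved under pics/ and viewed, at most 10 in all, crops included, and the job is handed in when it is done.

```bash
mkdir -p pics; ls
cat > h.py <<'E'
import numpy as np,cv2
from rig import manip
def grab(n,f=None):
    d=manip.grab_frame(n)
    if f: cv2.imwrite('pics/'+f,d['image'])
    return d
def ray(d,u,v,z):
    T=np.array(d['extrinsics']);r=T[:3,:3]@np.array([(u-d['cx'])/d['fx'],(v-d['cy'])/d['fy'],1])
    return T[:3,3]+r*(z-T[2,3])/r[2]
def proj(d,p):
    T=np.array(d['extrinsics']);c=T[:3,:3].T@(np.array(p)-T[:3,3])
    return d['fx']*c[0]/c[2]+d['cx'],d['fy']*c[1]/c[2]+d['cy']
E
python3 - <<'E'
from h import *
a=grab('top','t0.png');b=grab('side','s0.png')
cv2.imwrite('pics/both0.png',cv2.resize(np.hstack([a['image'],b['image']]),(800,300)))
for d in(a,b): print(np.round(d['extrinsics'],3),d['fx'])
o=manip.observe();print(o)
E
```

```text
pics
[[-0.06  -0.968  0.244  0.128]
 [-0.998  0.059 -0.012  0.04 ]
 [-0.003 -0.244 -0.97   1.416]
 [ 0.     0.     0.     1.   ]] 430.74027530658407
[[ 0.956 -0.129  0.262  0.116]
 [-0.292 -0.404  0.867 -1.122]
 [-0.006 -0.906 -0.424  0.623]
 [ 0.     0.     0.     1.   ]] 479.0557985740339
{'clock': 0.1, 'joint_positions': array([ 1.17949015e+00,  3.07505081e-01,  1.50754016e+00, -4.33672639e-06,
        1.32846072e+00, -7.34909852e-02]), 'qvel': array([-0.00174209, -0.00184116, -0.00300715, -0.00077039,  0.00021389,
        0.00027797]), 'joint_efforts': array([-5.02723524e-04, -4.58538508e+01, -2.52605170e+01, -2.14590827e-04,
        5.44772498e-03,  1.09725536e-05]), 'tool_pos': array([0.17945536, 0.54559818, 0.23047023]), 'orientation': array([-2.18281135e-04,  1.58239073e-01,  9.87400365e-01, -9.31420308e-04]), 'contact_force': array([-0.19483873, -0.26326584,  0.34409427]), 'moment': array([ 0.02705965, -0.05296043,  0.01335131]), 'grip_force': 0.0, 'grip_width': 0.08512211089538463}
```

View pics/t0.png

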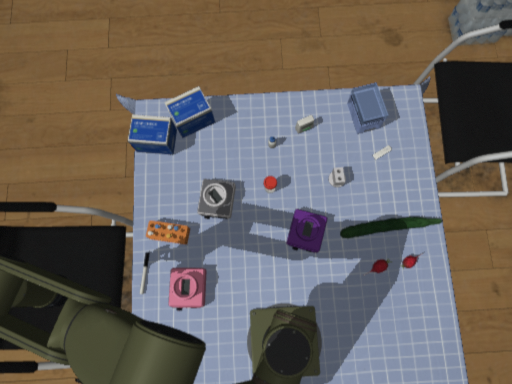

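View pics/s0.png

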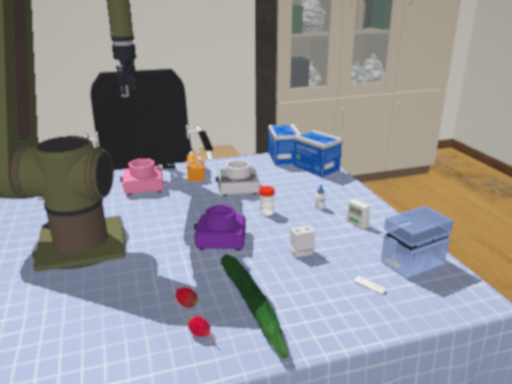

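The top view shows three mixer shapes: white/grey at (217,198), pink at (187,288) and purple at (308,230). The white housing with the aluminium head fits the description. The holder is the light block with two wells at (338,176), or (302,240) in the side view. The timer is at (305,124), the dropper at (272,141) and the sample cup at (270,183). I'll confirm with one enlarged crop.

Run:
```python
from h import *
a=grab('top');b=grab('side')
A=a['image'];B=b['image']
c=lambda I,u,v,r=25:cv2.resize(I[v-r:v+r,u-r:u+r],(300,300),interpolation=cv2.INTER_CUBIC)
cv2.imwrite('pics/crop.png',np.vstack([np.hstack([c(A,217,198),c(A,338,176,15)]),np.hstack([c(B,238,178),c(B,302,240,20)])]))
print('mixer head',ray(a,215,195,.084),'holder',ray(a,338,174,.065), ray(b,302,228,.065), ray(b,238,168,.084))
for n,u,v,z in(('drop',272,141,.07),('scup',270,183,.076),('timer',305,122,.06),('purple',308,228,.08)):print(n,ray(a,u,v,z))
```

```text
mixer head [0.46018571 0.19086208 0.084     ] holder [ 0.51118639 -0.21020754  0.065     ] [ 0.51020291 -0.20831809  0.065     ] [0.45268859 0.15449811 0.084     ]
drop [ 0.63668201 -0.00204845  0.07      ]
scup [0.49125435 0.01354472 0.076     ]
timer [ 0.70181668 -0.11803533  0.06      ]
purple [ 0.33728547 -0.09617176  0.08      ]
```

View pics/crop.png

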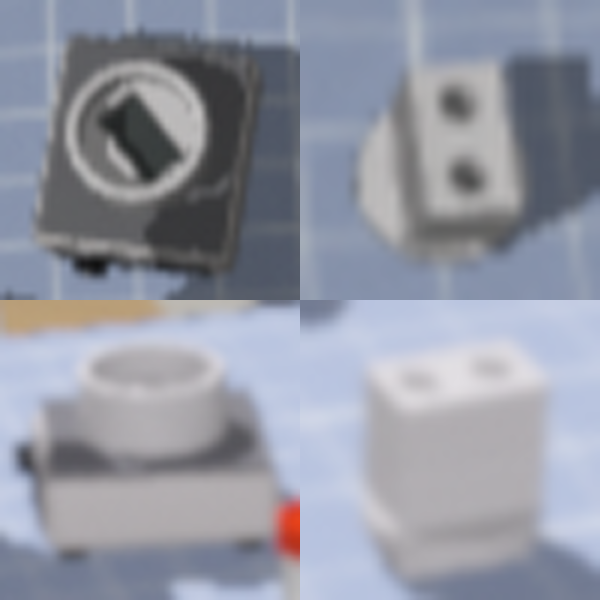

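The crop confirms both. The white mixer has its drive head ring at about (214.8,194.7), with a dark pocket running from upper left to lower right. The holder has two wells at about (338.7,171.3) and (339.6,178.7).

Run:
```python
from h import *
a=grab('top');b=grab('side');A=a['image']
L=lambda x,y:(192+x/6-.4,173+y/6-.4)
R=lambda x,y:(323+(x-300)/10-.45,161+y/10-.45)
print('rim top',ray(a,*L(137,130),.084),'rim side',ray(b,213+152/6-.4,153+68/6-.4,.084))
hs=cv2.cvtColor(A,cv2.COLOR_BGR2GRAY)
# ring: bright outer
m=(hs[173:223,192:242]>140).astype(np.uint8)
cs,_=cv2.findContours(m,cv2.RETR_EXTERNAL,cv2.CHAIN_APPROX_NONE)
c=max(cs,key=cv2.contourArea);e=cv2.fitEllipse(c);print('ring',e, ray(a,e[0][0]+192,e[0][1]+173,.084))
p,q=ray(a,*L(112,105),.066),ray(a,*L(163,170),.066);d=q-p;print('pocket ang',np.degrees(np.arctan2(d[1],d[0])),np.linalg.norm(d),(p+q)/2)
c1=[ray(a,*L(*k),.012+.054) for k in((41,240),(225,270),(258,62),(72,40))]
c1=[ray(a,*L(*k),.05) for k in((41,240),(225,270),(258,62),(72,40))];print('housing',np.round(c1,3),np.mean(c1,0))
for i,j in((0,3),(1,2)):
  d=c1[j]-c1[i];print('mixer x ang',np.degrees(np.arctan2(d[1],d[0])),np.linalg.norm(d))
w=[ray(a,*R(457,103),.064),ray(a,*R(466,177),.064)];d=w[1]-w[0]
print('wells',w,np.linalg.norm(d),'x ang',np.degrees(np.arctan2(d[1],d[0])))
k=[ray(a,*R(*x),.065) for x in((413,65),(505,65),(523,205),(425,215))];print('corners',np.round(k,3),np.mean(k,0))
k=[(367,360),(445,342),(547,378),(470,410)]
k=[ray(b,282+(x-300)/7.5-.4,220+(y-300)/7.5-.4,.065) for x,y in k];print('side corners',np.round(k,3),np.mean(k,0));
for i,j in((1,2),(0,3)):
  d=k[j]-k[i];print(np.degrees(np.arctan2(d[1],d[0])),np.linalg.norm(d))
print(manip.hold_point_z)
```

```text
rim top [0.46269745 0.19259153 0.084     ] rim side [0.46106033 0.18601628 0.084     ]
ring ((26.34436798095703, 24.186016082763672), (51.99443435668945, 59.765953063964844), 87.25033569335938) [0.45239295 0.18046207 0.084     ]
pocket ang -145.02421410565782 0.0458808226343921 [0.46311665 0.19455358 0.066     ]
housing [[0.413 0.25  0.05 ]
 [0.391 0.152 0.05 ]
 [0.506 0.129 0.05 ]
 [0.524 0.231 0.05 ]] [0.45856589 0.19033226 0.05      ]
mixer x ang -9.880242091701662 0.11254818744030558
mixer x ang -11.089443045336399 0.11674242940352035
wells [array([ 0.52211912, -0.21228098,  0.064     ]), array([ 0.49687141, -0.21269357,  0.064     ])] 0.02525108193930529 x ang -179.06377087116164
corners [[ 0.536 -0.199  0.065]
 [ 0.534 -0.229  0.065]
 [ 0.486 -0.23   0.065]
 [ 0.485 -0.198  0.065]] [ 0.51003891 -0.21401727  0.065     ]
side corners [[ 0.485 -0.198  0.065]
 [ 0.513 -0.195  0.065]
 [ 0.535 -0.226  0.065]
 [ 0.504 -0.237  0.065]] [ 0.50916213 -0.21412345  0.065     ]
-55.14606682397267 0.03791197476506685
-63.948670483649394 0.0432473381815785
0.0187
```

Checks: the wells are 25 mm apart and the block corners span about 50 x 31 mm, which fits the holder at (0.510,-0.213) with its axis along x. The cup is near (0.462,0.190). The mixer's x axis is at -10.5° and the pocket is at about 35° in the world frame, 45° relative, which is in the allowed range. I'll move above the holder.

```bash
python3 -m creep '[{"claw":0,"translation":[0,0,0],"yaw":-9.4},{"claw":0,"translation":[0,0,0],"yaw":-9.3}]'
python3 -m creep '[{"claw":0,"translation":[-0.05,-0.035,0],"yaw":0},{"claw":0,"translation":[-0.05,-0.035,0],"yaw":0},{"claw":0,"translation":[-0.05,-0.035,0],"yaw":0},{"claw":0,"translation":[-0.05,-0.035,0],"yaw":0}]'
python3 -m creep '[{"claw":0,"translation":[-0.012,-0.055,0],"yaw":0},{"claw":0,"translation":[-0.012,-0.055,0],"yaw":0},{"claw":0,"translation":[-0.012,-0.055,0],"yaw":0},{"claw":0,"translation":[-0.012,-0.055,0],"yaw":0},{"claw":0,"translation":[-0.012,-0.055,0],"yaw":0}]'
python3 -m creep '[{"claw":0,"translation":[-0.012,-0.055,0],"yaw":0},{"claw":0,"translation":[-0.012,-0.055,0],"yaw":0},{"claw":0,"translation":[-0.012,-0.055,0],"yaw":0},{"claw":0,"translation":[-0.012,-0.055,0],"yaw":0},{"claw":0,"translation":[-0.012,-0.055,0],"yaw":0}]'
```

```text
clock: 0.55
tool_pos: [0.1797, 0.5461, 0.2312]
orientation: [-0.0, -0.007, 1.0, -0.0]
contact_force: [0.7, -0.1, 0.4]
grip_width: 0.0853
grip_force: 0.0
clock: 1.05
tool_pos: [0.3823, 0.4069, 0.2314]
orientation: [0.0, -0.004, 1.0, 0.0]
contact_force: [0.2, 0.9, -0.5]
grip_width: 0.0856
grip_force: 0.0
clock: 1.68
tool_pos: [0.4435, 0.1317, 0.2315]
orientation: [0.0, -0.004, 1.0, 0.0]
contact_force: [1.7, 0.3, -0.3]
grip_width: 0.0855
grip_force: 0.0
clock: 2.3
tool_pos: [0.5058, -0.1429, 0.2315]
orientation: [0.0, -0.004, 1.0, 0.0]
contact_force: [0.4, 0.8, 0.2]
grip_width: 0.0855
grip_force: 0.0
```

```bash
python3 -m creep '[{"claw":0,"translation":[-0.004,-0.06,0],"yaw":0},{"claw":0,"translation":[0,-0.01,0.04],"yaw":0},{"claw":0,"translation":[0,0,0.05],"yaw":0},{"claw":0,"translation":[0,0,0.045],"yaw":0}]'
python3 -m creep '[{"claw":0,"translation":[0,0,0.03],"yaw":0},{"claw":0,"translation":[0,0,0.02],"yaw":0},{"claw":0,"translation":[0,0,0.009],"yaw":0},{"claw":0,"translation":[0,0,0],"yaw":0}]'
python3 - <<'E'
from h import *
b=grab('side')['image']
cv2.imwrite('pics/g1.png',cv2.resize(b[150:280,220:390],(680,520),interpolation=cv2.INTER_CUBIC))
E
```

```text
clock: 2.8
tool_pos: [0.51, -0.2116, 0.095]
orientation: [0.0, -0.004, 1.0, -0.0]
contact_force: [0.8, 0.3, 0.6]
grip_width: 0.0854
grip_force: 0.0
clock: 3.3
tool_pos: [0.5101, -0.2109, 0.037]
orientation: [-0.0, -0.004, 1.0, 0.0]
contact_force: [-0.3, -0.4, 0.3]
grip_width: 0.0857
grip_force: 0.0
```

View pics/g1.png

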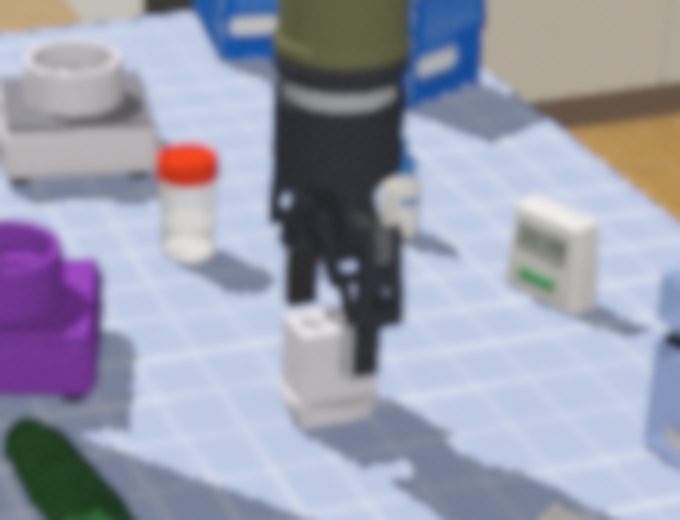

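The fingers straddle the block, with the near finger at about (365,350) in the crop and the block at (310,350). Next I close and lift. The pad force should push the block square.

```bash
python3 -m creep '[{"claw":255,"translation":[0,0,0],"yaw":0},{"claw":255,"translation":[0,0,0],"yaw":0},{"claw":255,"translation":[0,0,0],"yaw":0},{"claw":255,"translation":[0,0,0],"yaw":0},{"claw":255,"translation":[0,0,0],"yaw":0}]'
python3 -m creep '[{"claw":255,"translation":[0,0,0],"yaw":0},{"claw":255,"translation":[0,0,0],"yaw":0}]'
```

```text
clock: 3.98
tool_pos: [0.5106, -0.2112, 0.0379]
orientation: [0.0, -0.004, 1.0, -0.0]
contact_force: [-1.2, 0.7, 6.1]
grip_width: 0.0291
grip_force: 59.3
clock: 4.22
tool_pos: [0.5105, -0.2112, 0.0379]
orientation: [0.0, -0.004, 1.0, -0.0]
contact_force: [-0.6, -0.3, 5.1]
grip_width: 0.029
grip_force: 59.3
```

```bash
python3 -m creep '[{"claw":255,"translation":[0,0,-0.02],"yaw":0},{"claw":255,"translation":[0,0,-0.05],"yaw":0},{"claw":255,"translation":[0,0,-0.055],"yaw":0},{"claw":255,"translation":[0,0,-0.037],"yaw":0}]'
python3 -m creep '[{"claw":255,"translation":[0.005,0.03,0],"yaw":0},{"claw":255,"translation":[0.007,0.055,0],"yaw":0},{"claw":255,"translation":[0.007,0.055,0],"yaw":0},{"claw":255,"translation":[0.007,0.055,0],"yaw":0},{"claw":255,"translation":[0.007,0.055,0],"yaw":0}]'
python3 -m creep '[{"claw":255,"translation":[0.006,0.05,0],"yaw":0},{"claw":255,"translation":[0.005,0.05,0],"yaw":0},{"claw":255,"translation":[0.004,0.03,0],"yaw":0},{"claw":255,"translation":[0.002,0.02,0],"yaw":0},{"claw":255,"translation":[0,0,0],"yaw":0}]'
python3 - <<'E'
from h import *
a=grab('top','t2.png')['image'];b=grab('side','s2.png')['image']
c=lambda I,u,v,r:cv2.resize(I[v-r:v+r,u-r:u+r],(400,400),interpolation=cv2.INTER_CUBIC)
cv2.imwrite('pics/c2.png',np.hstack([c(a,217,198,40),c(b,238,150,40)]))
E
```

```text
clock: 4.72
tool_pos: [0.5106, -0.2111, 0.2013]
orientation: [0.001, -0.004, 1.0, -0.0]
contact_force: [0.3, -0.3, -1.8]
grip_width: 0.0294
grip_force: 59.7
clock: 5.35
tool_pos: [0.4741, 0.0403, 0.1988]
orientation: [-0.0, -0.004, 1.0, 0.0]
contact_force: [1.3, -0.3, -0.7]
grip_width: 0.0288
grip_force: 59.7
clock: 5.98
tool_pos: [0.456, 0.1897, 0.1987]
orientation: [-0.001, -0.006, 1.0, -0.0]
contact_force: [-0.4, 0.5, -1.8]
grip_width: 0.0286
grip_force: 59.9
```

View pics/c2.png

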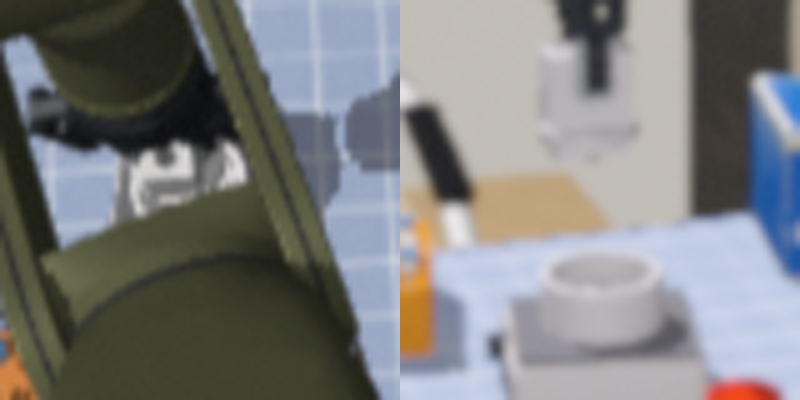

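The side view shows the holder held upright with the foot clear, above and slightly left of the head. In the crop the rim centre is at about (602,275) and the block at about (588,80). I'll compute the grip offset and the cup position from the edges.

Run:
```python
from h import *
from scipy.optimize import least_squares
a=grab('top');b=grab('side')
t=cv2.imread('pics/t0.png');s=cv2.imread('pics/s2.png')
G=cv2.cvtColor(s,cv2.COLOR_BGR2GRAY).astype(float)
def edges(row,lo,hi):
    g=np.gradient(cv2.GaussianBlur(row[None],(0,0),.8)[0]);return [(i,round(g[i])) for i in range(lo,hi) if abs(g[i])>=8 and abs(g[i])>=max(abs(g[i-1]),abs(g[i+1]))]
for v in(124,126,128,164,167,170):print(v,edges(G[v],214,262))
T=cv2.cvtColor(t,cv2.COLOR_BGR2GRAY).astype(float)
for v in(192,194,196):print('top row',v,edges(T[v],196,240))
for u in(212,214,216):print('top col',u,edges(T[:,u],178,222))
o=manip.observe();p=o['tool_pos'];print(p)
for z in(.05,):
  q=[proj(b,p+np.array([sx*.025,sy*.015,.028-.018])) for sx in(-1,1) for sy in(-1,1)];print('block pred',np.round(q,1))
for C in((.462,.19),(.463,.193)):
  th=np.linspace(0,6.28,73)
  for d,n in((a,'top'),(b,'side')):
    P=np.array([proj(d,(C[0]+.038*np.cos(x),C[1]+.038*np.sin(x),.084)) for x in th]);print(C,n,P.min(0),P.max(0))
```

```text
124 [(235, -30), (239, 34), (256, -36)]
126 [(235, -29), (239, 32), (256, -36)]
128 [(234, -18), (240, 19), (256, -36)]
164 [(228, -17), (247, 11)]
167 [(248, -8)]
170 [(220, -12), (255, 15)]
top row 192 [(200, -18), (203, 13), (205, -24), (208, -16), (217, 37), (226, -45)]
top row 194 [(200, -14), (202, 15), (204, -20), (209, -20), (219, 39), (226, -42), (231, 8)]
top row 196 [(200, -13), (202, 19), (205, -20), (211, -32), (220, 36), (226, -43), (231, 9)]
top col 212 [(178, -19), (183, 22), (185, -9), (189, -32), (198, 39), (201, -16), (204, 11), (206, -20), (212, 12), (215, -16), (218, 21)]
top col 214 [(178, -21), (183, 22), (188, -31), (200, 27), (204, 15), (206, -22), (213, 16), (218, 19)]
top col 216 [(178, -20), (183, 26), (187, 9), (190, -34), (203, 40), (206, -22), (210, -10), (213, 21), (218, 21)]
[0.45656908 0.1877051  0.1989846 ]
block pred [[228.4 126.4]
 [225.9 123.5]
 [245.1 124.8]
 [242.3 121.9]]
(0.462, 0.19) top [203.31834476 182.9182447 ] [227.18149824 206.10172833]
(0.462, 0.19) side [225.37690527 158.92054956] [250.38043564 168.16826219]
(0.463, 0.193) top [202.3685755  182.67246153] [226.22873515 205.84906122]
(0.463, 0.193) side [225.45977054 158.55393996] [250.414169   167.76539494]
```

Both views agree on the cup at (0.463,0.1925). The block silhouette matches the prediction to 0.3 px, so the grip is centred. I'll align and turn to about 35°, then lower until just above the rim.

```bash
python3 -m creep '[{"claw":255,"translation":[-0.0067,0.0035,0],"yaw":0},{"claw":255,"translation":[0,0,0],"yaw":-8.6},{"claw":255,"translation":[0,0,0],"yaw":-8.6},{"claw":255,"translation":[0,0,0],"yaw":-8.6},{"claw":255,"translation":[0,0,0],"yaw":-8.7}]'
python3 -m creep '[{"claw":255,"translation":[0,0,0.03],"yaw":0},{"claw":255,"translation":[0,0,0.025],"yaw":0},{"claw":255,"translation":[0,0,0.015],"yaw":0},{"claw":255,"translation":[0,0,0],"yaw":0}]'
python3 - <<'E'
from h import *
a=grab('top','t3.png')['image'];b=grab('side','s3.png')['image']
c=lambda I,u,v,r:cv2.resize(I[v-r:v+r,u-r:u+r],(400,400),interpolation=cv2.INTER_CUBIC)
cv2.imwrite('pics/c3.png',np.hstack([c(a,217,198,40),c(b,238,155,25)]))
E
```

```text
clock: 6.8
tool_pos: [0.4642, 0.1917, 0.1994]
orientation: [0.0, -0.302, 0.953, -0.0]
contact_force: [-0.2, -0.4, -2.2]
grip_width: 0.029
grip_force: 59.8
clock: 7.3
tool_pos: [0.4631, 0.1917, 0.1284]
orientation: [-0.001, -0.3, 0.954, -0.0]
contact_force: [-0.1, 0.3, -0.7]
grip_width: 0.0289
grip_force: 59.8
```

View pics/c3.png

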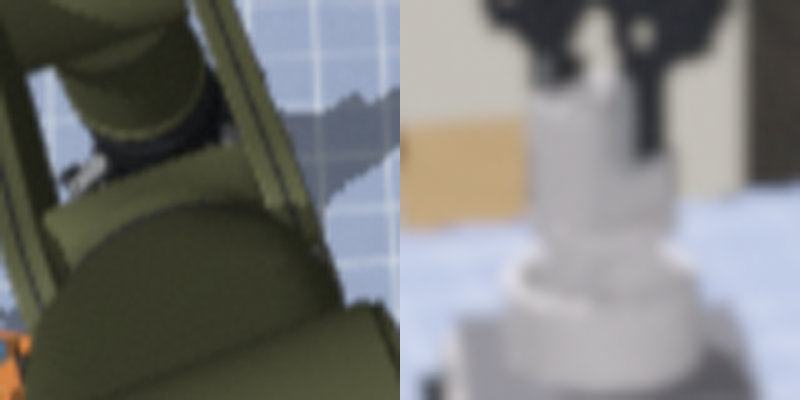

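The side crop shows the holder centred over the cup, with the collar at about x=603 and the rim at about x=603. I'll lower gently, watching the force.

```bash
python3 -m creep '[{"claw":255,"translation":[0,0,0.008],"yaw":0},{"claw":255,"translation":[0,0,0.005],"yaw":0},{"claw":255,"translation":[0,0,0],"yaw":0}]'
python3 -m creep '[{"claw":255,"translation":[0,0,0.003],"yaw":0},{"claw":255,"translation":[0,0,0.003],"yaw":0},{"claw":255,"translation":[0,0,0],"yaw":0}]'
python3 -m creep '[{"claw":255,"translation":[0,0,0.003],"yaw":0},{"claw":255,"translation":[0,0,0],"yaw":0}]'
```

```text
clock: 7.78
tool_pos: [0.4631, 0.192, 0.116]
orientation: [-0.0, -0.301, 0.954, 0.0]
contact_force: [-0.2, 0.3, -2.1]
grip_width: 0.0292
grip_force: 59.8
clock: 8.15
tool_pos: [0.4632, 0.1921, 0.11]
orientation: [-0.0, -0.301, 0.954, -0.0]
contact_force: [-0.1, -0.3, -2.6]
grip_width: 0.0294
grip_force: 59.8
clock: 8.4
tool_pos: [0.4633, 0.1921, 0.1071]
orientation: [-0.0, -0.301, 0.954, -0.0]
contact_force: [-0.7, -0.6, -1.5]
grip_width: 0.0288
grip_force: 59.8
```

```bash
for i in 1; do python3 -m creep '[{"claw":255,"translation":[0,0,0.002],"yaw":0},{"claw":255,"translation":[0,0,0],"yaw":0}]'; python3 -m creep '[{"claw":255,"translation":[0,0,0.0015],"yaw":0},{"claw":255,"translation":[0,0,0],"yaw":0}]'; done
```

```text
clock: 8.65
tool_pos: [0.4633, 0.1921, 0.1052]
orientation: [-0.0, -0.301, 0.954, -0.0]
contact_force: [0.4, -0.0, -2.4]
grip_width: 0.0288
grip_force: 59.8
clock: 8.9
tool_pos: [0.4635, 0.1922, 0.1038]
orientation: [0.0, -0.301, 0.954, -0.0]
contact_force: [-0.2, -0.4, -1.7]
grip_width: 0.029
grip_force: 60.0
```

```bash
python3 -m creep '[{"claw":255,"translation":[0,0,0.0015],"yaw":0},{"claw":255,"translation":[0,0,0],"yaw":0}]'; python3 -m creep '[{"claw":255,"translation":[0,0,0.001],"yaw":0},{"claw":255,"translation":[0,0,0],"yaw":0}]'
```

```text
clock: 9.15
tool_pos: [0.4636, 0.1922, 0.1034]
orientation: [0.0, -0.301, 0.954, -0.0]
contact_force: [-2.3, -0.5, 8.0]
grip_width: 0.0285
grip_force: 61.3
clock: 9.4
tool_pos: [0.4637, 0.1923, 0.1033]
orientation: [0.001, -0.301, 0.954, -0.0]
contact_force: [-3.2, -1.8, 14.8]
grip_width: 0.0292
grip_force: 62.2
```

The foot stands on the floor at z≈0.1034, as predicted, with about 15 N. Now I feel for the pocket by turning.

```bash
python3 -m creep '[{"claw":255,"translation":[0,0,0],"yaw":2},{"claw":255,"translation":[0,0,0],"yaw":0}]'; python3 -m creep '[{"claw":255,"translation":[0,0,0],"yaw":2},{"claw":255,"translation":[0,0,0],"yaw":0}]'; python3 -m creep '[{"claw":255,"translation":[0,0,0],"yaw":-3},{"claw":255,"translation":[0,0,0],"yaw":-3}]';python3 -m creep '[{"claw":255,"translation":[0,0,0],"yaw":-2},{"claw":255,"translation":[0,0,0],"yaw":0}]';python3 -m creep '[{"claw":255,"translation":[0,0,0],"yaw":-2},{"claw":255,"translation":[0,0,0],"yaw":0}]'
```

```text
clock: 9.65
tool_pos: [0.4644, 0.1925, 0.1034]
orientation: [0.001, -0.284, 0.959, 0.0]
contact_force: [-3.9, -0.5, 13.7]
grip_width: 0.0287
grip_force: 61.9
clock: 9.9
tool_pos: [0.4647, 0.1928, 0.1034]
orientation: [0.002, -0.267, 0.964, 0.0]
contact_force: [-1.6, -1.0, 12.6]
grip_width: 0.029
grip_force: 61.7
clock: 10.15
tool_pos: [0.4648, 0.1926, 0.1035]
orientation: [0.002, -0.318, 0.948, -0.0]
contact_force: [-2.4, -0.2, 12.2]
grip_width: 0.0292
grip_force: 61.7
clock: 10.4
tool_pos: [0.4647, 0.1926, 0.1034]
orientation: [0.002, -0.334, 0.943, 0.0]
contact_force: [-2.4, -0.6, 14.1]
grip_width: 0.0289
grip_force: 61.8
clock: 10.65
tool_pos: [0.4645, 0.1927, 0.1034]
orientation: [0.002, -0.35, 0.937, 0.0]
contact_force: [-2.9, -0.3, 13.7]
grip_width: 0.0293
grip_force: 62.0
```

No drop between 31° and 41°, so the position is probably more than 1 mm off. I'll lift 1.5 mm off the floor and feel the cup walls with the collar to centre it.

```bash
python3 -m creep '[{"claw":255,"translation":[0,0,-0.0035],"yaw":3},{"claw":255,"translation":[0,0,0],"yaw":3},{"claw":255,"translation":[0,0,0],"yaw":0}]'; 
for k in 1 2 3 4; do python3 -m creep '[{"claw":255,"translation":[0.001,0,0],"yaw":0},{"claw":255,"translation":[0,0,0],"yaw":0}]' | grep -E 'tool|contact'; done
echo back; python3 -m creep '[{"claw":255,"translation":[-0.002,0,0],"yaw":0},{"claw":255,"translation":[-0.002,0,0],"yaw":0}]' | grep -E 'tool|contact'
for k in 1 2 3 4; do python3 -m creep '[{"claw":255,"translation":[-0.001,0,0],"yaw":0},{"claw":255,"translation":[0,0,0],"yaw":0}]' | grep -E 'tool|contact'; done
```

```text
clock: 11.02
tool_pos: [0.4634, 0.1921, 0.1048]
orientation: [0.0, -0.301, 0.954, 0.0]
contact_force: [0.1, 0.8, -1.7]
grip_width: 0.0291
grip_force: 59.9
tool_pos: [0.4625, 0.1915, 0.1047]
contact_force: [0.2, 0.7, -2.4]
tool_pos: [0.4623, 0.1914, 0.1049]
contact_force: [1.2, 2.1, -2.6]
tool_pos: [0.4622, 0.1912, 0.1051]
contact_force: [3.7, 4.5, -4.1]
tool_pos: [0.462, 0.1912, 0.1053]
contact_force: [3.8, 5.5, -5.5]
back
tool_pos: [0.4625, 0.1916, 0.1047]
contact_force: [0.6, -0.7, -0.5]
tool_pos: [0.4636, 0.1922, 0.1045]
contact_force: [1.5, 0.2, -2.9]
tool_pos: [0.465, 0.1932, 0.1048]
contact_force: [0.5, -0.1, -1.9]
tool_pos: [0.4657, 0.1938, 0.1047]
contact_force: [-1.0, -1.5, -2.0]
tool_pos: [0.4659, 0.1941, 0.1046]
contact_force: [-3.5, -0.8, -0.8]
```

```bash
python3 -m creep '[{"claw":255,"translation":[0.0032,0,0],"yaw":0},{"claw":255,"translation":[0,0,0],"yaw":0}]' | grep -E 'tool|contact'
for k in 1 2 3 4; do python3 -m creep '[{"claw":255,"translation":[0,0.001,0],"yaw":0},{"claw":255,"translation":[0,0,0],"yaw":0}]' | grep -E 'tool|contact'; done
echo back; python3 -m creep '[{"claw":255,"translation":[0,-0.002,0],"yaw":0},{"claw":255,"translation":[0,-0.002,0],"yaw":0}]' | grep -E 'tool|contact'
for k in 1 2 3 4; do python3 -m creep '[{"claw":255,"translation":[0,-0.001,0],"yaw":0},{"claw":255,"translation":[0,0,0],"yaw":0}]' | grep -E 'tool|contact'; done
```

```text
tool_pos: [0.4645, 0.1926, 0.1049]
contact_force: [-0.8, -0.1, -1.5]
tool_pos: [0.4638, 0.1936, 0.1049]
contact_force: [0.1, -0.8, -1.9]
tool_pos: [0.463, 0.1943, 0.1048]
contact_force: [0.0, 0.3, -1.7]
tool_pos: [0.4623, 0.1951, 0.1048]
contact_force: [0.3, -0.3, -2.1]
tool_pos: [0.4618, 0.1959, 0.1048]
contact_force: [-0.3, -0.0, -2.1]
back
tool_pos: [0.4642, 0.1925, 0.1048]
contact_force: [-0.7, 0.0, -1.5]
tool_pos: [0.4647, 0.1919, 0.1048]
contact_force: [0.5, 0.9, -1.2]
tool_pos: [0.4647, 0.1917, 0.1048]
contact_force: [-1.6, 5.2, -0.3]
tool_pos: [0.4648, 0.1916, 0.1049]
contact_force: [-3.5, 6.6, -0.1]
tool_pos: [0.4649, 0.1915, 0.1049]
contact_force: [-4.4, 9.6, 1.3]
```

The -y wall is 1 mm away, and the x span of 3.9 mm matches a chord offset by 1.6 mm. The centre is therefore +1.6 mm in tool y, at about (0.4633,0.1939). I'll move there and press lightly.

```bash
python3 -m creep '[{"claw":255,"translation":[0,0.0056,0],"yaw":0},{"claw":255,"translation":[0,0,0],"yaw":0}]' | grep -E 'tool|contact'
python3 -m creep '[{"claw":255,"translation":[0,0,0.0025],"yaw":0},{"claw":255,"translation":[0,0,0],"yaw":0}]'| grep -E 'tool|contact'
for k in 1 2 ; do python3 -m creep '[{"claw":255,"translation":[0,0,0],"yaw":2},{"claw":255,"translation":[0,0,0],"yaw":0}]'| grep -E 'tool|contact'; done;echo; for k in 1 2 3 4; do python3 -m creep '[{"claw":255,"translation":[0,0,0],"yaw":-2},{"claw":255,"translation":[0,0,0],"yaw":0}]'| grep -E 'tool|contact'; done
```

```text
tool_pos: [0.4632, 0.1936, 0.1048]
contact_force: [0.5, -0.4, -1.9]
tool_pos: [0.4632, 0.1935, 0.102]
contact_force: [-0.1, -0.5, -1.0]
tool_pos: [0.4633, 0.1938, 0.1023]
contact_force: [0.4, 0.1, -2.0]
tool_pos: [0.4632, 0.1939, 0.1023]
contact_force: [-0.6, -0.1, -2.0]

tool_pos: [0.4632, 0.1939, 0.1023]
contact_force: [0.5, -0.1, -2.4]
tool_pos: [0.4632, 0.1939, 0.1023]
contact_force: [0.0, -0.8, -0.5]
tool_pos: [0.4631, 0.1939, 0.1023]
contact_force: [-0.4, 0.9, -1.8]
tool_pos: [0.463, 0.194, 0.1023]
contact_force: [0.4, 0.4, -1.8]
```

It dropped in: z is 0.1023 with no force. I return to the middle angle and go down in small steps towards 0.0925.

```bash
python3 -c "
from rig import manip;print(manip.observe()['moment'])"
python3 -m creep '[{"claw":255,"translation":[0,0,0],"yaw":4},{"claw":255,"translation":[0,0,0],"yaw":0}]'| grep -E 'tool|contact|ori'
python3 -c "
from rig import manip;print(manip.observe()['moment'])"
for k in 1 2 3 4; do python3 -m creep '[{"claw":255,"translation":[0,0,0.002],"yaw":0},{"claw":255,"translation":[0,0,0],"yaw":0}]'| grep -E 'tool|contact'; done
python3 -m creep '[{"claw":255,"translation":[0,0,0.001],"yaw":0},{"claw":255,"translation":[0,0,0],"yaw":0}]'| grep -E 'tool|contact|ori'
python3 -c "
from rig import manip;print(manip.observe()['moment'])"
```

```text
[ 0.09179236  0.12979367 -0.28757694]
tool_pos: [0.4634, 0.1939, 0.1024]
orientation: [0.0, -0.301, 0.954, -0.0]
contact_force: [0.8, 0.7, -2.1]
[-0.0198278  -0.00565949  0.01269961]
tool_pos: [0.4631, 0.1938, 0.1001]
contact_force: [1.0, -0.5, -2.5]
tool_pos: [0.463, 0.1938, 0.0981]
contact_force: [0.4, 1.1, -1.4]
tool_pos: [0.4631, 0.1939, 0.0962]
contact_force: [0.3, -0.8, -1.9]
tool_pos: [0.463, 0.1938, 0.0941]
contact_force: [-1.1, -0.7, -2.1]
tool_pos: [0.4631, 0.1939, 0.0932]
orientation: [-0.0, -0.301, 0.954, -0.0]
contact_force: [-1.0, 0.7, -1.3]
[-0.06189031  0.01601895 -0.02943838]
```

```bash
python3 -m creep '[{"claw":255,"translation":[0,0,0.001],"yaw":0},{"claw":255,"translation":[0,0,0],"yaw":0}]'| grep -E 'tool|contact'
python3 -m creep '[{"claw":255,"translation":[0,0,0.0007],"yaw":0},{"claw":255,"translation":[0,0,0],"yaw":0}]'| grep -E 'tool|contact'
```

```text
tool_pos: [0.4633, 0.1939, 0.093]
contact_force: [-2.0, -1.7, 4.5]
tool_pos: [0.4633, 0.1939, 0.093]
contact_force: [-2.1, -2.0, 10.4]
```

It stops at 0.093, which is 10.4 mm lower where 11 is expected. I'll jiggle lightly while pressing to see whether anything is left.

```bash
python3 -m creep '[{"claw":255,"translation":[0.0005,0,0],"yaw":1.5},{"claw":255,"translation":[-0.001,0,0],"yaw":-3},{"claw":255,"translation":[0.0005,0.0005,0],"yaw":1.5},{"claw":255,"translation":[0,-0.0005,0],"yaw":0}]'| grep -E 'tool|contact|ori'
python3 -m creep '[{"claw":255,"translation":[0,0,-0.0015],"yaw":0},{"claw":255,"translation":[0,0,0],"yaw":0}]'| grep -E 'tool|contact|ori'
python3 - <<'E'
from h import *
b=grab('side')['image']
cv2.imwrite('pics/c4.png',cv2.resize(b[130:195,200:275],(750,600),interpolation=cv2.INTER_CUBIC) if 0 else cv2.resize(b[130:190,200:275],(750,600),interpolation=cv2.INTER_CUBIC))
E
```

```text
tool_pos: [0.4638, 0.1942, 0.093]
orientation: [0.001, -0.3, 0.954, 0.0]
contact_force: [-2.2, 0.8, 9.9]
tool_pos: [0.4633, 0.1938, 0.0931]
orientation: [0.0, -0.301, 0.954, -0.0]
contact_force: [0.1, 0.5, 0.3]
```

View pics/c4.png

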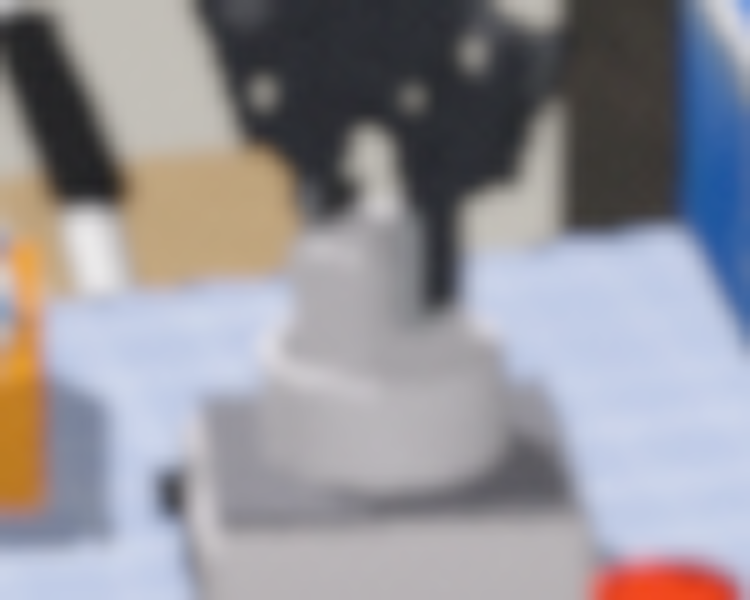

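The holder stands in the cup with its collar hidden below the rim and its top edge near (355,215), which looks seated. I release, rise, then check the height by touching the top lightly with closed fingers. Fully home the top is at 0.120.

```bash
python3 -m creep '[{"claw":130,"translation":[0,0,0],"yaw":0},{"claw":0,"translation":[0,0,0],"yaw":0},{"claw":0,"translation":[0,0,0],"yaw":0},{"claw":0,"translation":[0,0,0],"yaw":0}]'| grep -E 'tool|contact|grip'
python3 -m creep '[{"claw":0,"translation":[0,0,-0.02],"yaw":0},{"claw":0,"translation":[0,0,-0.03],"yaw":0},{"claw":255,"translation":[0,0,0],"yaw":0},{"claw":255,"translation":[0,0,0],"yaw":0},{"claw":255,"translation":[0,0,0],"yaw":0}]'| grep -E 'tool|contact|grip'
python3 -m creep '[{"claw":255,"translation":[0,0,0],"yaw":0},{"claw":255,"translation":[0,0,0.01],"yaw":0},{"claw":255,"translation":[0,0,0.009],"yaw":0},{"claw":255,"translation":[0,0,0],"yaw":0}]'| grep -E 'tool|contact|grip'
```

```text
tool_pos: [0.4632, 0.1938, 0.0931]
contact_force: [-0.5, 0.2, -0.1]
grip_width: 0.0852
grip_force: 0.0
tool_pos: [0.4623, 0.1936, 0.1421]
contact_force: [0.2, -0.6, 0.2]
grip_width: 0.0321
grip_force: 0.0
tool_pos: [0.4622, 0.1935, 0.1228]
contact_force: [0.3, -0.3, 0.4]
grip_width: 0.0001
grip_force: 0.0
```

```bash
for k in 1 2 3 4; do python3 -m creep '[{"claw":255,"translation":[0,0,0.001],"yaw":0},{"claw":255,"translation":[0,0,0],"yaw":0}]'| grep -E 'tool|contact'; done
```

```text
tool_pos: [0.4634, 0.1939, 0.1232]
contact_force: [-1.1, -0.4, -0.0]
tool_pos: [0.4632, 0.1939, 0.1222]
contact_force: [-0.4, -0.4, 0.3]
tool_pos: [0.4631, 0.1938, 0.1211]
contact_force: [-0.0, -0.1, 0.3]
tool_pos: [0.4632, 0.1939, 0.1201]
contact_force: [-0.1, 0.1, -0.2]
```

At 0.1201 there is still no contact, so the top is at or below 0.120 and the holder is fully home. I retreat and take a last look.

```bash
python3 -m creep '[{"claw":255,"translation":[0,0,-0.03],"yaw":0},{"claw":255,"translation":[0,0,-0.05],"yaw":0},{"claw":255,"translation":[0,0,-0.05],"yaw":0},{"claw":255,"translation":[0,0.05,0],"yaw":0},{"claw":255,"translation":[0,0.05,0],"yaw":0}]'| grep -E 'tool|contact'
python3 -m creep '[{"claw":255,"translation":[0,0.06,0],"yaw":0},{"claw":255,"translation":[0,0.06,0],"yaw":0},{"claw":255,"translation":[0,0.05,0],"yaw":0},{"claw":255,"translation":[0,0,0],"yaw":0}]'| grep -E 'tool|contact'
python3 - <<'E'
from h import *
a=grab('top')['image'];b=grab('side')['image']
c=lambda I,u,v,r,w:cv2.resize(I[v-r:v+r,u-w:u+w],(400,400*r//w),interpolation=cv2.INTER_CUBIC)
cv2.imwrite('pics/c5.png',np.hstack([c(a,245,170,75,75),c(b,280,190,80,80)]))
E
```

```text
tool_pos: [0.406, 0.2765, 0.2512]
contact_force: [0.3, -0.0, -0.2]
tool_pos: [0.3062, 0.4175, 0.25]
contact_force: [0.8, -0.5, 0.6]
```

View pics/c5.png

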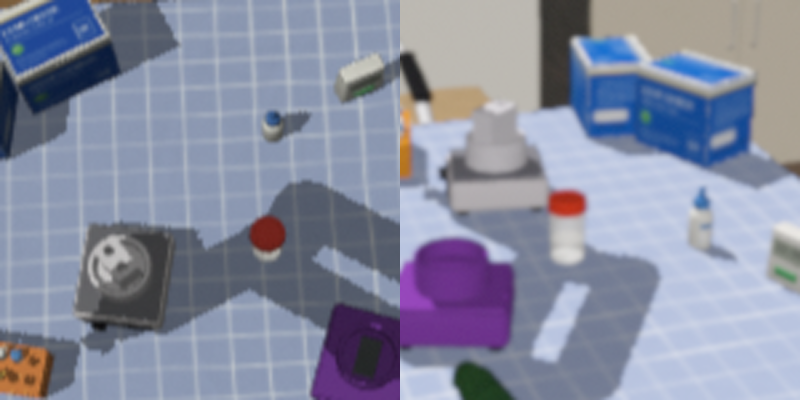

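The holder sits upright in the white mixer's cup, at (118,265) in the top crop. The dropper, sample cup and timer have not moved.

```bash
python3 -c "
from rig import manip;print(manip.finish_job())"
```

```text
the job is handed in; nothing more can be done
None
```

The tube holder sits fully home in the white mixer's cup and is released; the dropper bottle, sample cup and timer were left where they stand, and the job is handed in (no verdict was returned).

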